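Zero the shop scale and weigh a soap bar

ROBOT

A 7-joint arm with a two-finger parallel gripper is mounted at the origin on a cart in front of the work surface, level with it; the furniture and walls round the work are solid. World frame = base frame: x ahead of the robot, y to its left, z up, the work surface at z = 0. Lengths are in m, angles in rad, forces in N, time in s.
With the tool pointing down it reaches from about 0.4 to 0.85 m from the base axis. Payload 10.4 kg.
Tool frame: the origin (TCP) lies between the finger pads; the fingertips stand 17 mm ahead of it and the grasp point (between the pads) lies 2 mm behind it; z points along the fingers, y is the line along which they close (so a half turn about z gives the same grasp; the last joint's range is limited). The gripper opens to 85 mm and grips with 20 to 120 N. Pads are 22 mm wide; open, the fingers measure 114 mm over their backs; the gripper's body (76 mm by 85 mm) begins 54 mm behind the grasp point. The pads swing forward as they close: fully open they stand 13 mm farther back than shut.
Start: joints at [-1.144, 0.332, -0.065, 1.46, 0.022, 1.35, -0.088], TCP at [0.272, 0.563, 0.215] pointing down, gripper open.
Joint ranges: [-2.6, 2.6], [-0.5, 2.12], [-1.47, 1.34], [0.16, 2.42], [-1.27, 4.41], [0.06, 2.06], [-2.6, 2.6]. Speed limits (rad/s): [2.22, 2.22, 2.79, 2.79, 3.14, 3.14, 3.14].

INTERFACE

Orientations are given as a unit quaternion [x, y, z, w].
In Python, from workcell import readout, imaging, manip gives the robot as it stands. The module is installed in compiled form; this text tells all that it offers.
- The arm moves only by the shell command python3 -m crank 'ROWS' [OPENING] [FORCE]. ROWS is JSON, a list of rows, each a list of 4 numbers: the shift along the tool's x, y, z as a fraction of full scale, then the turn about the tool's z as a fraction of full scale. In form: [[x, y, z, yaw], ...]. A call has 1 to 5 rows; each row is the pose to reach, as a shift and turn from the pose commanded when the call began, along the tool's axes at that moment; what a row does not reach only later rows make up. Full scale, the value 1, is 400 mm for a shift and 60 degrees for a turn. A row lasts 1/12 s, in which the tool goes at most 41.7 mm and 7.16 degrees, less where a joint would pass 70% of its speed; a pose out of reach is approached as far as the arm can. A call with a number of a shift or a turn outside -1 to 1 is refused whole. A call with a gripper value outside its range is refused whole. OPENING is the gripper command: -1 is shut, 1 is fully open, values between are in proportion, set as the call begins (- or left out, the last holds). The fingers move at their own pace and stop on an object; FORCE is the grip in N (left out, the last holds). Time passes only in rows, so rows that repeat a pose let the fingers close. It gives the time, the measured TCP pose, the force, the opening and the grip force at its end, in the units of the state.
- readout.get_obs(): the state, without advancing time (a new reading comes with each control period).
- imaging.camera(name): name is "scene" or "side" or "wrist"; returns a dict with "color" (384x512x3 uint8, red, green, blue), "fx", "fy", "cx", "cy" (pixels), "rvec" (rotation vector, rad) and "tvec" (3), from world to camera coordinates, as OpenCV has them. Camera axes: x right, y down, z forward; pixel columns grow to the right and rows downward; lengths in m; the calibration is good to about 2 mm. A picture is of the moment at which its call begins. There is no depth.
- manip.hand_in(): hands the job in; it is judged then, once.
The state is a dict: "clock": time; "joint_pos": joint angles; "joint_velocities": joint speeds; "tau": joint torques, N m; "position": TCP position; "ee_rot": TCP orientation; "ft_force": force on the tool from outside, world axes, zero at the start; "torque": the same for the moment, N m; "grip_width": opening from 0.0 (shut) to 1.0 (fully open); "grasp_force": force on a finger pad.
Only numpy, scipy, OpenCV 4.12 (cv2) and the standard library are available. Lean on these libraries where they do the work, as an engineer would, in place of code of your own. Each camera call takes 0.05 s, during which the arm holds its last target. There are 200 camera calls.

TASK

Zero the blue counter scale: with its pan empty, turn the small black knob sunk in the round well until the green zero block on the dial stands under the tip of the red needle. Then pick up the soap bar with the green body and set it gently, lying flat, on the middle of the scale's steel pan; leave the knob at its zero setting and leave the other two soaps where they lie.

Things in the scene. Friction and masses are not known exactly. Their poses are not given: they have to be found in the camera images.
- scale: blue counter scale, 220 (its x) x 300 (its y) mm, deck 52 mm high, standing fixed on the table. Origin: centre of its underside; z up. Its -y half is the control deck (round well in front, at -x; white dial behind it), its +y half carries the steel pan.
- knob_grip (a point): middle of the black trim knob's grip bar, 12 mm above the well's floor. Bar 26 mm long, 10 mm wide, top 20 mm above the floor (1 mm below the deck); under it a round skirt 26 mm across, 5 mm high. Stands at the well's centre, (-60, -80) mm from the scale's origin. Frame turns with the knob: x along the bar (white line on its +x end), z up the knob's axis.
- trim_knob (a joint): knob angle in rad, counter-clockwise from above; 0 = bar along the scale's x, white line to the dial, green zero block centred under the needle of the empty scale. Starts at 0.5 to 1.35, stays where left (friction about 0.03 N m), stops at -0.5 and 1.6. It turns the dial's green block and ticks about the needle's pivot, half as far and in the same sense.
- needle_tip (a point): tip of the red needle, 60 mm from its pivot, under the dial's clear cover (cover's top at z = 60 mm). The pivot lies at (5, -80) mm from the scale's origin; with an empty pan the needle points straight along the scale's +x. A load on the pan swings it clockwise.
- zero_mark (a point): point of the green zero block (20 mm long, 9 mm wide) 60 mm from the pivot, on the white dial; black ticks follow clockwise from it. It meets needle_tip when the empty scale is zeroed; up to about 4 mm to either side the tip is still over the block.
- pan: flat steel pan, 150 (x) x 140 (y) x 6 mm, no rim, axes as the scale's. Origin: centre of the plate's underside. It rides on a spring and sinks straight down, about 4 mm under a soap bar (270 N/m), 12 mm at most.
- pan_top (a point): centre of the pan's upper face, 72 mm above the table when empty, at (0, 75) mm from the scale's origin.
- green_soap: soap bar with a green body in a paper band, 52 (x) x 78 (y) x 25 mm, about 0.11 kg, flat on the table right of the scale; the one to weigh. Origin: centre of its underside. Grasp across the 52 mm width (its x).
- pink_soap: pink soap bar, same size and origin; leave it alone.
- cream_soap: cream-white soap bar, same size and origin; leave it alone.
- well_mouth (a point): centre of the mouth of the round well in the deck, on the knob's axis, level with the deck (z = 52 mm). The well is 74 mm across and 21 mm deep with a flat floor (z = 31 mm): fingers must be part-closed to go down into it beside the knob.

How it is judged:
By the outcome, as a careful person would: the job done as asked, in the order asked, and still so for the second after the job is handed in, with the robot touching nothing.
It also fails if it takes over 56 s, if anything falls off the work surface, if the arm or the gripper's body presses on something with over 40 N, if the wrist force passes 120 N, or if a joint passes its speed limit or range.

## Working session

There is one attempt and no reset: what is moved stays moved. The work goes in short steps, Python scripts to look and compute and a shell command to move; the robot and the scene stay as the last step left them, time stands still between calls to the robot, and variables do not carry over. Pictures are saved under pics/ and viewed, at most 10 in all, crops included, and the job is handed in when it is done.

```bash
mkdir -p pics; cat > h.py <<'E'
import numpy as np, cv2
from scipy.spatial.transform import Rotation as R
from workcell import readout, imaging, manip
def cam(n, save=None):
    c=imaging.camera(n)
    if save: cv2.imwrite(f'pics/{save}.png', c['color'][:,:,::-1])
    return c
def ray(c,u,v,z):
    Rm=cv2.Rodrigues(np.array(c['rvec'],float))[0]; t=np.array(c['tvec'],float).ravel()
    o=-Rm.T@t; d=Rm.T@np.array([(u-c['cx'])/c['fx'],(v-c['cy'])/c['fy'],1])
    return o+d*(z-o[2])/d[2]
def proj(c,p):
    Rm=cv2.Rodrigues(np.array(c['rvec'],float))[0]; q=Rm@np.array(p)+np.array(c['tvec'],float).ravel()
    return np.array([c['fx']*q[0]/q[2]+c['cx'],c['fy']*q[1]/q[2]+c['cy']])
def totool(p, o=None):
    o=o or readout.get_obs()
    return R.from_quat(o['ee_rot']).inv().apply(np.array(p)-np.array(o['position']))
E
python3 - <<'E'
from h import *
o=readout.get_obs(); print({k:np.round(v,3) for k,v in o.items()}); print(R.from_quat(o['ee_rot']).as_matrix().round(3))
a=cam('scene'); b=cam('side')
cv2.imwrite('pics/a.png',np.hstack([a['color'],b['color']])[:,:,::-1][:, :])
im=cv2.imread('pics/a.png'); cv2.imwrite('pics/s1.png',a['color'][:,:,::-1]); cv2.imwrite('pics/s2.png',b['color'][:,:,::-1])
E
```

```text
{'clock': np.float64(0.0), 'joint_pos': array([-1.144,  0.333, -0.065,  1.461,  0.022,  1.35 , -0.089]), 'joint_velocities': array([-0.001,  0.001,  0.001, -0.003,  0.002,  0.   , -0.001]), 'tau': array([-1.0000e-03, -6.2545e+01,  4.9000e-02, -3.9159e+01,  1.6000e-02,
        1.0000e-02,  0.0000e+00]), 'position': array([0.272, 0.562, 0.214]), 'ee_rot': array([ 0.223,  0.975, -0.001, -0.   ]), 'ft_force': array([-0.04 ,  0.436,  0.201]), 'torque': array([-0.013, -0.056,  0.022]), 'grasp_force': np.float64(0.0), 'grip_width': np.float64(1.0)}
[[-0.901  0.435 -0.001]
 [ 0.435  0.901 -0.001]
 [-0.    -0.001 -1.   ]]
```

View pics/s1.png

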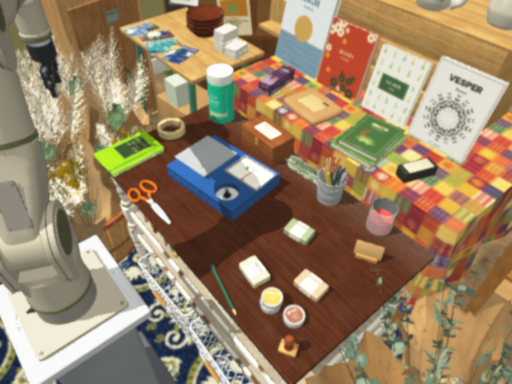

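View pics/s2.png

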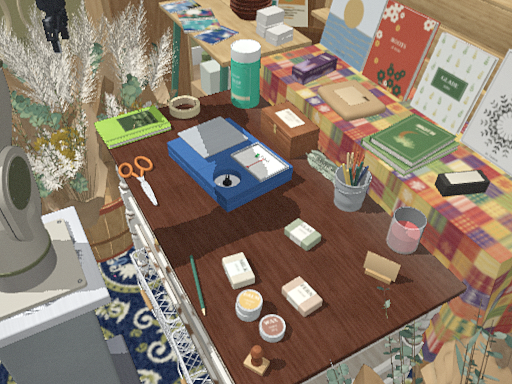

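The green soap is at (299,231) in scene and (302,233) in side. The scale's well is at about (228,193) in scene and (228,180) in side, and the pan is at about (204,153) and (213,137).

```bash
python3 - <<'E'
from h import *
a=cam('scene'); b=cam('side')
for c in (a,b):
    im=c['color']; hsv=cv2.cvtColor(im,cv2.COLOR_RGB2HSV)
    m=((hsv[...,0]>100)&(hsv[...,0]<125)&(hsv[...,1]>140)&(hsv[...,2]>60)).astype(np.uint8)
    m[:105]=0; m[230:]=0; m[:,:150]=0
    cs,_=cv2.findContours(m,cv2.RETR_EXTERNAL,cv2.CHAIN_APPROX_NONE); k=max(cs,key=cv2.contourArea)
    h=cv2.convexHull(k); ap=cv2.approxPolyDP(h,4,True)[:,0]
    print('hull',[(tuple(map(int,p)),ray(c,*p,.052)[:2].round(3).tolist()) for p in ap])
guess={'a':((228,193),(204,153),(299,231)),'b':((228,180),(213,137),(302,233))}
for n,c in (('a',a),('b',b)):
    g=guess[n]; w,p,s=ray(c,*g[0],.052),ray(c,*g[1],.072),ray(c,*g[2],.02)
    print(n,w.round(3),p.round(3),s.round(3))
def up(c,x,y,w,h,f): return cv2.resize(c['color'][y:y+h,x:x+w,::-1],None,fx=f,fy=f,interpolation=cv2.INTER_CUBIC)
cv2.imwrite('pics/c1.png',np.vstack([up(b,160,105,150,110,5)]))
E
```

```text
hull [((214, 136), [0.655, 0.256]), ((278, 174), [0.699, -0.032]), ((277, 183), [0.669, -0.061]), ((233, 219), [0.472, -0.091]), ((171, 176), [0.429, 0.176]), ((167, 166), [0.444, 0.225])]
hull [((229, 118), [0.66, 0.258]), ((292, 171), [0.693, -0.047]), ((289, 179), [0.669, -0.07]), ((227, 211), [0.471, -0.1]), ((169, 155), [0.43, 0.172]), ((167, 143), [0.445, 0.227])]
a [0.524 0.001 0.052] [0.562 0.182 0.072] [ 0.608 -0.226  0.02 ]
b [0.526 0.001 0.052] [0.563 0.167 0.072] [ 0.611 -0.224  0.02 ]
```

View pics/c1.png

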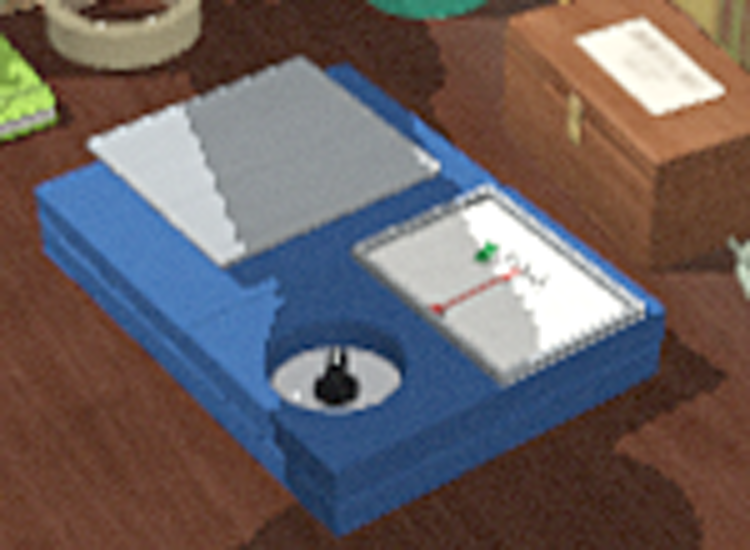

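The crop shows the well centre at side pixel (227,178), the knob bar turned, and the green block counter-clockwise of the needle. The scale is at about (0.570, 0.093) with yaw of about 0.135. I'll move above the well.

```bash
python3 -m crank '[[-0.39,-0.33,-0.05,0],[-0.39,-0.33,-0.05,0],[-0.39,-0.33,-0.05,0],[-0.39,-0.33,-0.05,0],[-0.39,-0.33,-0.05,0]]' 
python3 -m crank '[[-0.39,-0.33,-0.03,0],[-0.39,-0.33,-0.03,0],[-0.39,-0.33,-0.03,0],[-0.39,-0.33,-0.03,0],[-0.39,-0.33,-0.03,0]]' -0.4
python3 -m crank '[[-0.39,-0.33,0,0],[-0.39,-0.33,0,0],[-0.39,-0.33,0,0],[-0.39,-0.33,0,0],[-0.39,-0.33,0,0]]'
python3 - <<'E'
from h import *
o=readout.get_obs(); print(o['position'],totool([.522,.003,.25]),o['grip_width'],o['clock'])
c=cam('wrist','w1'); print(c['tvec'],c['rvec'],[proj(c,p).round() for p in ([.522,.003,.052],[.57,.093,.052],[.64,.02,.055])])
E
```

```text
clock: 0.62
position: [0.3555, 0.3738, 0.2348]
ee_rot: [0.223, 0.975, 0.0, 0.0]
ft_force: [1.9, 0.7, 0.2]
grip_width: 1.001
grasp_force: 0.0
clock: 1.03
position: [0.4385, 0.1869, 0.247]
ee_rot: [0.223, 0.975, 0.0, 0.0]
ft_force: [1.6, 0.6, -0.4]
grip_width: 0.31
grasp_force: 0.0
clock: 1.45
position: [0.5214, 0.0001, 0.2469]
ee_rot: [0.223, 0.975, 0.0, 0.0]
ft_force: [0.9, 0.9, 0.3]
grip_width: 0.299
grasp_force: 0.0
[5.21437112e-01 5.10621237e-05 2.46900997e-01] [ 0.00077609  0.00290052 -0.00309864] 0.29935446055001036 1.45
[-0.22637025 -0.49635434  0.26521815] [-2.42564521 -1.52238875 -0.24221463] [array([255., 164.]), array([336., 167.]), array([305., 236.])]
```

View pics/w1.png

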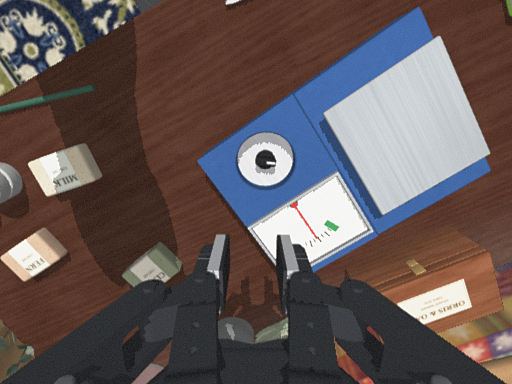

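The wrist view is clear. The well is at (265,160), with the knob's white line pointing right. The needle runs from (294,204) to about (316,238) and the green block is at (332,226). The pan is at right, and the green soap at (152,265) is partly hidden by a finger. Next I'll measure these.

```bash
python3 - <<'E'
from h import *
c=cam('wrist'); im=c['color']; hsv=cv2.cvtColor(im,cv2.COLOR_RGB2HSV)
H,S,V=[hsv[...,i].astype(int) for i in range(3)]
def box(m,x0,y0,x1,y1): 
    k=np.zeros(m.shape,bool); k[y0:y1,x0:x1]=1; return (m&k).astype(np.uint8)
def cen(m): 
    y,x=np.nonzero(m); return x.mean(),y.mean(),len(x)
def ang(p,q): return np.arctan2(q[1]-p[1],q[0]-p[0])
# blue outline
m=box((H>100)&(H<125)&(S>130)&(V>60),190,0,512,290)
k=max(cv2.findContours(m,0,1)[0],key=cv2.contourArea); 
ap=cv2.approxPolyDP(cv2.convexHull(k),5,True)[:,0]; print('blue',[(p.tolist(),ray(c,*map(float,p),.052)[:2].round(4).tolist()) for p in ap])
# pan
m=box((S<45)&(V>110),315,25,500,225); m=cv2.morphologyEx(m,cv2.MORPH_OPEN,np.ones((5,5)))
k=max(cv2.findContours(m,0,1)[0],key=cv2.contourArea); w=np.array([ray(c,*map(float,p[0]),.072)[:2] for p in k],np.float32)
print('pan',cv2.minAreaRect(w*1000))
# well floor non-blue
m=box(~((H>100)&(H<125)&(S>100)),225,120,310,200)
k=max(cv2.findContours(m,0,1)[0],key=cv2.contourArea); e=cv2.fitEllipse(k); print('well',e,ray(c,*e[0],.052)[:2])
# knob
m=box(V<60,240,140,290,180); u=cen(m); print('knob dark',u,ray(c,*u[:2],.048)[:2])
# needle, green
m=box(((H<8)|(H>172))&(S>120)&(V>90),270,190,350,255); y,x=np.nonzero(m); w=np.array([ray(c,float(a),float(b),.056)[:2] for a,b in zip(x,y)],np.float32)
print('needle n',len(x),x.min(),x.max(),y.min(),y.max()); l=cv2.fitLine(w,2,0,.01,.01).ravel(); print('needle dir',np.arctan2(l[1],l[0]))
s=w@l[:2]; print(w[s.argmin()],w[s.argmax()])
m=box((H>50)&(H<85)&(S>100)&(V>50),310,205,350,245); u=cen(m); print('green',u,ray(c,*u[:2],.053)[:2])
# green soap
m=box((H>28)&(H<85)&(S>25)&(S<140)&(V>60),105,230,200,300); print('soap',cen(m))
big=cv2.resize(im[120:200,220:310,::-1],None,fx=4,fy=4,interpolation=2); b2=cv2.resize(im[225:305,110:200,::-1],None,fx=4,fy=4,interpolation=2)
cv2.imwrite('pics/w2.png',np.hstack([big,b2]))
E
```

```text
blue [([425, 0], [0.4442, 0.2334]), ([497, 164], [0.657, 0.2653]), ([313, 270], [0.6975, 0.001]), ([252, 223], [0.5944, -0.0444]), ([203, 156], [0.4863, -0.0588])]
pan ((561.4600219726562, 177.07876586914062), (149.6907958984375, 139.7979736328125), 8.363595962524414)
well ((270.0144958496094, 154.49339294433594), (53.8051643371582, 56.71257019042969), 69.40252685546875) [0.52127163 0.01650803]
knob dark (np.float64(269.3608695652174), np.float64(154.9391304347826), 230) [0.52221624 0.01540437]
needle n 81 296 322 198 234
needle dir 0.14900938
[0.5886256  0.02436285] [0.64846385 0.03340308]
green (np.float64(336.9852941176471), np.float64(221.27941176470588), 68) [0.64152819 0.05831508]
soap (np.float64(161.78028503562945), np.float64(260.76722090261285), 842)
```

View pics/w2.png

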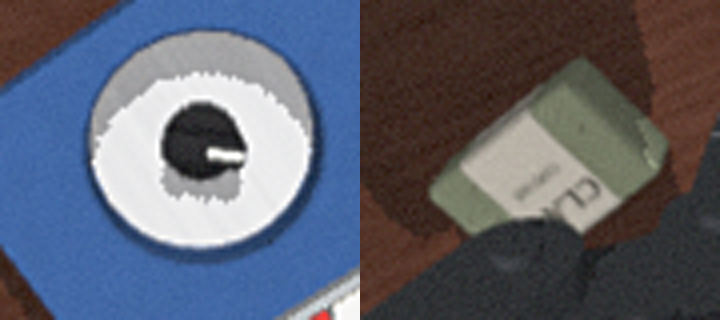

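The crop shows the white line on the knob running from its centre at (271,156) towards (281,159). The soap's top edges are visible. The first image seems to have been taken before the arm settled, so I'll idle one row and remeasure.

```bash
cat > m.py <<'E'
from h import *
def box(m,x0,y0,x1,y1): 
    k=np.zeros(m.shape,bool); k[y0:y1,x0:x1]=1; return (m&k).astype(np.uint8)
def cen(m): 
    y,x=np.nonzero(m); return x.mean(),y.mean()
def measure(c,pv=(.589,.0245),kn=(.5235,.0155),pan=(.5615,.177)):
    hsv=cv2.cvtColor(c['color'],cv2.COLOR_RGB2HSV); H,S,V=[hsv[...,i].astype(int) for i in range(3)]
    vis=lambda p,r:tuple(int(v) for v in np.clip(np.r_[proj(c,p)-r,proj(c,p)+r],0,512))
    m=cv2.morphologyEx(box((S<45)&(V>110),*vis([*pan,.072],110)),cv2.MORPH_OPEN,np.ones((5,5)))
    k=max(cv2.findContours(m,0,1)[0],key=cv2.contourArea)
    w=np.array([ray(c,*map(float,p[0]),.072)[:2] for p in k],np.float32); print('pan',np.round(cv2.minAreaRect(w*1000)[0],1),np.round(cv2.minAreaRect(w*1000)[1:][1],2))
    m=box(((H<8)|(H>172))&(S>120)&(V>90),*vis([pv[0]+.03,pv[1]+.005,.056],45)); y,x=np.nonzero(m)
    w=np.array([ray(c,float(a),float(b),.056)[:2] for a,b in zip(x,y)],np.float32); l=cv2.fitLine(w,2,0,.01,.01).ravel()[:2]; l*=np.sign(l[0])
    s=w@l; n=np.arctan2(l[1],l[0]); tip=w[s.argmax()]; pvt=w[s.argmax()]-.06*l
    m=box((H>50)&(H<85)&(S>100)&(V>50),*vis([pv[0]+.05,pv[1]+.02,.053],45)); g=ray(c,*cen(m),.053)[:2]
    ga=np.arctan2(*(g-pvt)[::-1]); print('needle',n.round(3),'tip',tip.round(4),'pivot',pvt.round(4),'green',g.round(4),'rel ang',(ga-n).round(3),'knob est',2*(ga-n).round(3))
    return c
E
python3 -m crank '[[0,0,0,0],[0,0,0,0]]'
python3 - <<'E'
from m import *
for i in range(2):
    c=measure(cam('wrist')); print(readout.get_obs()['position'])
hsv=cv2.cvtColor(c['color'],cv2.COLOR_RGB2HSV); u=proj(c,[.5235,.0155,.05]); print(u)
x0,y0=map(int,u-9); P=c['color'][y0:y0+20,x0:x0+20].min(2); print(P)
E
```

```text
clock: 1.72
position: [0.5208, 0.0036, 0.2465]
ee_rot: [0.223, 0.975, 0.0, -0.0]
ft_force: [-0.4, 0.8, -0.3]
grip_width: 0.298
grasp_force: 0.0
pan [561.3 177. ] 8.37
needle 0.282 tip [0.7036 0.0589] pivot [0.646  0.0422] green [0.6416 0.0582] rel ang 1.558 knob est 3.116
[0.52071491 0.00407789 0.24655193]
pan [561.5 177. ] 8.39
needle 0.276 tip [0.7012 0.0547] pivot [0.6434 0.0383] green [0.6414 0.0583] rel ang 1.395 knob est 2.79
[0.52070299 0.00424419 0.24660218]
[262.04349083 162.60597745]
[[237 236 240 221 190  97  86  48  44  47  47  41  40  64 111 194 248 245
  239 237]
 [236 242 218 125  88  40  43  35  37  46  48  36  42  38  44  90 171 247
  244 238]
 [242 249 145  51  38  40  39  46  44  45  43  38  46  42  43  40  80 190
  247 242]
 [243 188  80  36  39  42  49  43  49  44  49  40  52  43  47  43  36  99
  221 246]
 [221 108  40  40  40  42  40  40  48  49  42  45  50  45  39  36  35  47
  148 250]
 [144  47  30  33  34  35  29  36  35  34  32  40  37  38  45  40  49  32
   84 231]
 [105  28  26  34  35  31  36  38  32  39  39  36  38  30  35  37  35  24
   55 173]
 [ 98 
[... 399 characters left out ...]
 216 195
  150 103]
 [ 76  30  41  44  42  46  44  50  39  38  87 245 244 255 255 255 255 255
  253 207]
 [132  52  34  31  37  44  43  44  45  40  50 130 133 160 159 173 175 179
  200 171]
 [242 141  55  32  35  28  33  41  29  37  31  49  38  50  49  63  64  63
   83 106]
 [206 166 121  73  38  30  32  28  35  33  31  25  17  19  14  36  60  47
   53 145]
 [178 167 167 154  83  35  22  19  23  22  23  19  27  33  41  98 156 154
  160 238]
 [160 164 171 169 156  93  76  53  42  42  43  55  71  90 124 164 171 168
  163 204]
 [171 163 167 166 168 157 155 153 129 130 127 153 157 156 162 170 170 165
  162 169]
 [183 163 168 165 165 160 161 162 159 162 162 168 167 165 161 164 165 166
  163 178]]
```

```bash
python3 - <<'E'
from m import *
c=cam('wrist'); o=readout.get_obs(); print(o['position'],o['joint_pos'].round(2))
u=proj(c,[.5235,.0155,.051]); x0,y0=map(int,u-15); V=c['color'].min(2)
hsv=cv2.cvtColor(c['color'],cv2.COLOR_RGB2HSV); H,S,Vv=[hsv[...,i].astype(int) for i in range(3)]
# white line pixels: bright, right of centre, within knob box
p=[ray(c,float(x),float(y),.051)[:2] for y in range(163,168) for x in range(264,273) if V[y,x]>110]; p=np.array(p,np.float32)
l=cv2.fitLine(p,2,0,.01,.01).ravel(); a=ray(c,264.,164.5,.051);b=ray(c,273.,164.8,.051); print('line',l,np.arctan2(l[1],l[0]),a,b,np.arctan2(*(b-a)[1::-1]))
m=box(((H<8)|(H>172))&(S>150)&(Vv>90),270,195,330,245); y,x=np.nonzero(m); print('needle px',np.c_[x,y][y.argmin()],np.c_[x,y][y.argmax()])
pv=np.array([.589,.0245]); m=box((H>50)&(H<85)&(S>100)&(Vv>50),310,205,350,245); g=ray(c,*cen(m),.053)[:2]; print('green',g,'rel',np.arctan2(*(g-pv)[::-1])-.146)
E
```

```text
[0.52073007 0.00418517 0.24663239] [-0.51  0.08  0.44  1.71 -0.03  1.37  1.06]
line [0.47422692 0.8804026  0.5291647  0.02102842] 1.0767106 [0.52657864 0.01690047 0.051     ] [0.53179725 0.02690797 0.051     ] 1.0901211403046707
needle px [292 204] [313 239]
green [0.64128238 0.05808083] rel 0.4249412311301738
```

```bash
python3 -m crank '[[0.003,0.028,0.29,-0.6],[0.003,0.028,0.29,-0.6],[0.003,0.028,0.29,-0.6],[0.003,0.028,0.29,-0.6],[0.003,0.028,0.29,-0.6]]' >/dev/null
python3 -m crank '[[0,0,0,-0.6],[0,0,0,-0.6],[0,0,0,-0.6],[0,0,0,-0.6],[0,0,0,-0.6]]' > /dev/null
python3 -m crank '[[0,0,0,-0.23],[0,0,0,-0.23],[0,0,0,-0.23],[0,0,0,-0.23],[0,0,0,-0.23]]'
python3 - <<'E'
from m import *
c=cam('wrist','w3'); o=readout.get_obs(); print(o['position'],o['joint_pos'].round(2),totool([.5245,.015,.07]))
x=R.from_quat(o['ee_rot']).as_matrix()[:,0]; print(np.arctan2(x[1],x[0]))
print(proj(c,[.5245,.015,.051]),[proj(c,[.5245+s*.013*np.cos(1.04),.015+s*.013*np.sin(1.04),.051]).round() for s in(1,-1)])
E
```

```text
clock: 3.12
position: [0.5247, 0.0139, 0.1307]
ee_rot: [-0.496, 0.868, 0.0, 0.0]
ft_force: [-0.9, -0.4, -0.1]
grip_width: 0.3
grasp_force: 0.0
[0.52475603 0.01378154 0.13073664] [-0.39  0.18  0.31  1.85 -0.06  1.13  2.55] [-0.00090727  0.00083737  0.06073685]
-2.1032079634894303
[252.83857552 194.86699261] [array([253., 209.]), array([253., 181.])]
```

View pics/w3.png

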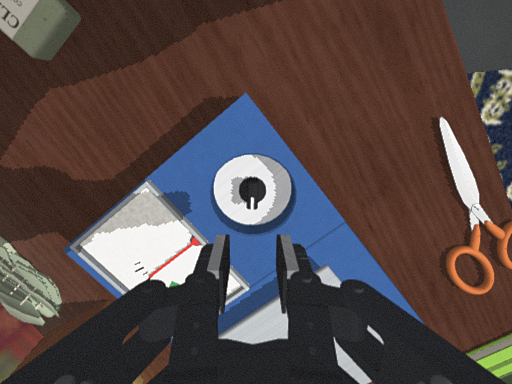

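The alignment is good: the bar's white line points straight down the image at column 252, between the fingers, as projected. Descending.

```bash
python3 -m crank '[[-0.002,0.002,0.08,0],[-0.002,0.002,0.12,0],[-0.002,0.002,0.15,0],[-0.002,0.002,0.172,0],[-0.002,0.002,0.172,0]]' -0.4 20
python3 -m crank '[[0,0,0.007,0],[0,0,0.012,0],[0,0,0.012,0],[0,0,0.012,0]]'
python3 - <<'E'
from m import *
c=cam('wrist','w4'); o=readout.get_obs(); print(o['position'],o['ft_force'],totool([.5245,.015,.057]))
E
```

```text
clock: 3.58
position: [0.5234, 0.0145, 0.0603]
ee_rot: [-0.497, 0.868, 0.0, -0.001]
ft_force: [-0.3, -0.0, 0.4]
grip_width: 0.3
grasp_force: 0.0
clock: 3.92
position: [0.5249, 0.0145, 0.0577]
ee_rot: [-0.497, 0.868, -0.0, 0.0]
ft_force: [-0.2, 0.2, -0.0]
grip_width: 0.302
grasp_force: 0.0
[0.52489673 0.01454529 0.05765154] [ 0.04726778 -0.84838362 -1.02154715] [-0.00019135  0.0005726   0.00065129]
```

View pics/w4.png

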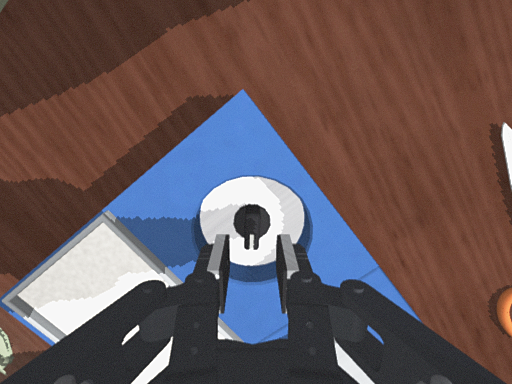

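The fingers are in the well on both sides of the bar, which sits at (252,235) with the white line down. There is no contact force. Closing.

```bash
python3 -m crank '[[0,0,0,0],[0,0,0,0],[0,0,0,0],[0,0,0,0],[0,0,0,0]]' -1 25
python3 - <<'E'
from h import *
o=readout.get_obs(); print(o['grip_width'],o['grasp_force'],o['ft_force'],o['torque'],o['joint_pos'].round(2))
x=R.from_quat(o['ee_rot']).as_matrix()[:,0]; a=np.arctan2(x[1],x[0])+np.pi; print('bar ang',a,'to turn deg',np.degrees(a-.146),'frac',np.degrees(a-.146)/60)
E
```

```text
clock: 4.38
position: [0.5245, 0.0145, 0.0571]
ee_rot: [-0.497, 0.868, 0.0, 0.0]
ft_force: [-0.5, 0.2, 0.7]
grip_width: -0.0
grasp_force: 0.0
-8.850942955050758e-05 0.0 [-0.47233672  0.22755301  0.70424918] [-0.02371559  0.00015854 -0.03071389] [-0.36  0.27  0.27  1.91 -0.09  0.97  2.57]
bar ang 1.0410649875173252 to turn deg 51.28344617467245 frac 0.8547241029112075
```

The fingers shut without finding the bar. I'll reopen and check where it sits relative to the tips.

```bash
python3 - <<'E'
from m import *
c=cam('wrist'); s=cam('side')
o=readout.get_obs(); p=o['position']; M=R.from_quat(o['ee_rot']).as_matrix()
for n,q in (('tcp',[0,0,0]),('tip',[0,0,.017]),('tip+x',[.011,0,.017]),('tip-x',[-.011,0,.017])):
    print(n,proj(c,p+M@np.array(q)).round(1))
print('cam pos tool', M.T@(-cv2.Rodrigues(np.array(c['rvec']))[0].T@np.ravel(c['tvec'])-p))
print('knob top',proj(c,[.5245,.015,.051]).round(1))
a=c['color'][150:350,160:350,::-1]; b=s['color'][120:210,180:290,::-1]
cv2.imwrite('pics/w5.png',np.hstack([cv2.resize(a,(380,400)),cv2.resize(b,(420,400),interpolation=2)]))
E
```

```text
tcp [251.9 235.5]
tip [251.9 223.9]
tip+x [251.9 208.5]
tip-x [251.9 238.8]
cam pos tool [ 8.03336942e-02  8.49911792e-05 -1.59436796e-01]
knob top [252.4 231.8]
```

View pics/w5.png

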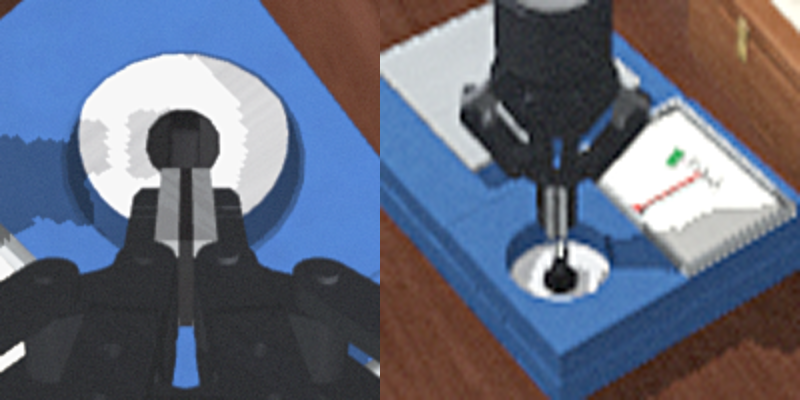

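The left panel shows the shut pads (tips at wrist row ~234) behind the knob (skirt at row ~220). The side panel shows them on the knob's +y side. I'll compare the views numerically before moving.

```bash
python3 - <<'E'
from m import *
o=readout.get_obs(); p=o['position']; M=R.from_quat(o['ee_rot']).as_matrix()
V={n:cam(n) for n in('scene','side','wrist')}
tip=p+M@np.array([0,0,.017]); print('tip',tip,'tcp',p)
for n,c in V.items():
    print(n,'tcp',proj(c,p).round(1),'tip',proj(c,tip).round(1),'knobtop W-est',proj(c,[.5245,.015,.051]).round(1),'pan W-est',proj(c,[.5615,.177,.072]).round(1))
for n in('scene','side'):
    c=V[n]; hsv=cv2.cvtColor(c['color'],cv2.COLOR_RGB2HSV); H,S,Vv=[hsv[...,i].astype(int) for i in range(3)]
    g=box((H>50)&(H<85)&(S>110)&(Vv>50),235,140,275,200); y,x=np.nonzero(g); print(n,'green',len(x),cen(g),ray(c,*cen(g),.053)[:2])
    r=box(((H<8)|(H>172))&(S>150)&(Vv>120),235,150,275,200); y,x=np.nonzero(r); print('red',len(x),[ray(c,float(a),float(b),.056)[:2].round(4) for a,b in((x.min(),y[x.argmin()]),(x.max(),y[x.argmax()]))])
E
```

```text
tip [0.5245216  0.01448882 0.04010872] tcp [0.52452082 0.01448751 0.05710872]
scene tcp [225.6 189.3] tip [225.8 193.2] knobtop W-est [225.6 190.6] pan W-est [204.7 153.9]
side tcp [225.3 175.8] tip [225.5 180.7] knobtop W-est [225.3 177.4] pan W-est [211.1 135.2]
wrist tcp [251.9 235.6] tip [251.9 224. ] knobtop W-est [252.3 231.8] pan W-est [320.4 440.9]
scene green 1 (np.float64(247.0), np.float64(167.0)) [0.64197938 0.05560987]Traceback (most recent call last):
  File "<stdin>", line 10, in <module>
    return umr_minimum(a, axis, None, out, keepdims, initial, where)
ValueError: zero-size array to reduction operation minimum which has no identity
```

```bash
python3 -m crank '[[0,0,0,0],[0,0,0,0],[0,0,0,0]]' -0.25
python3 -m crank '[[0,0,0.005,0],[0,0,0.01,0],[0,0,0.015,0],[0,0,0.02,0],[0,0,0.02,0]]'
python3 - <<'E'
from m import *
c=cam('wrist'); s=cam('scene'); o=readout.get_obs(); print(o['position'],o['ft_force'])
b=cam('side')
a=c['color'][150:350,160:350,::-1]; b=b['color'][150:200,195:255,::-1]
cv2.imwrite('pics/w6.png',np.hstack([cv2.resize(a,(320,337)),cv2.resize(b,(405,337),interpolation=2)]))
E
```

```text
clock: 4.88
position: [0.5245, 0.0145, 0.0571]
ee_rot: [-0.497, 0.868, 0.0, 0.0]
ft_force: [-0.5, 0.7, 0.7]
grip_width: 0.372
grasp_force: 0.0
clock: 5.3
position: [0.5242, 0.0145, 0.0486]
ee_rot: [-0.497, 0.868, 0.0, -0.0]
ft_force: [-0.4, 0.0, 0.8]
grip_width: 0.375
grasp_force: 0.0
[0.52442233 0.01447917 0.04896287] [ 0.45502318  0.43221901 -0.0464073 ]
```

View pics/w6.png

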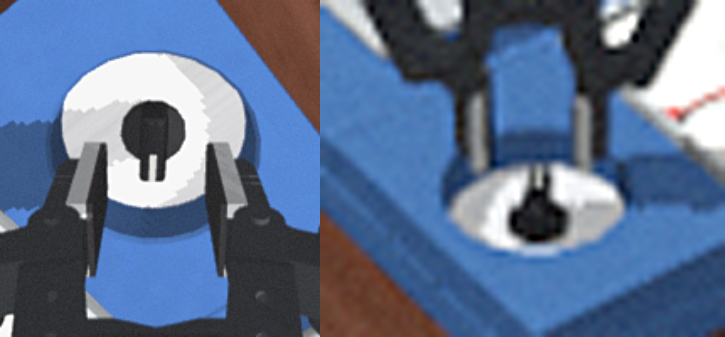

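The wrist panel shows the pads' front tips at row 235, well apart and nearer the camera than the bar. The side panel shows both tips ending at row ~174.5, above the bar. The tips look higher than the TCP suggests, so I'll compute their height from the known 32 mm pad spacing.

```bash
python3 - <<'E'
from m import *
c=cam('wrist'); s=cam('side'); a=cam('scene'); o=readout.get_obs(); p=np.array(o['position']); M=R.from_quat(o['ee_rot']).as_matrix()
print('fx',c['fx'],'w',o['grip_width'])
for z in np.arange(.03,.10,.01):
    L,Rr=ray(c,222.3,235.,z),ray(c,281.7,235.,z); tl,tr=M.T@(L-p),M.T@(Rr-p)
    q=ray(s,226.3,174.5,z); print(round(z,3),'wrist L',tl.round(4),'sep',(tr-tl)[1].round(4),'side mid',(M.T@(q-p)).round(4))
E
```

```text
fx 289.2965381709328 w 0.3771105582490712
0.03 wrist L [-0.0091 -0.0201  0.0192] sep 0.0405 side mid [-0.0371  0.0003  0.0192]
0.04 wrist L [-0.0041 -0.019   0.0092] sep 0.0383 side mid [-0.0253 -0.0006  0.0092]
0.05 wrist L [ 0.0009 -0.0179 -0.0008] sep 0.036 side mid [-0.0136 -0.0015 -0.0008]
0.06 wrist L [ 0.0059 -0.0167 -0.0108] sep 0.0337 side mid [-0.0018 -0.0024 -0.0108]
0.07 wrist L [ 0.0109 -0.0156 -0.0208] sep 0.0315 side mid [ 0.01   -0.0033 -0.0208]
0.08 wrist L [ 0.016  -0.0145 -0.0308] sep 0.0292 side mid [ 0.0217 -0.0042 -0.0308]
0.09 wrist L [ 0.021  -0.0133 -0.0408] sep 0.0269 side mid [ 0.0335 -0.0051 -0.0408]
0.1 wrist L [ 0.026  -0.0122 -0.0508] sep 0.0246 side mid [ 0.0453 -0.006  -0.0508]
```

Wrist and side agree that the pad tips are at z ≈ 0.065, above the bar. I'll descend in small, force-checked steps.

```bash
python3 -m crank '[[0,0,0.003,0],[0,0,0.006,0],[0,0,0.006,0]]'
python3 -m crank '[[0,0,0.004,0],[0,0,0.008,0],[0,0,0.008,0]]'
python3 - <<'E'
from m import *
o=readout.get_obs(); print(o['position'],o['ft_force'])
E
```

```text
clock: 5.85
position: [0.5244, 0.0145, 0.0464]
ee_rot: [-0.497, 0.868, 0.0, -0.0]
ft_force: [-0.3, 0.7, -0.2]
grip_width: 0.375
grasp_force: 0.0
clock: 6.1
position: [0.5243, 0.0145, 0.0431]
ee_rot: [-0.497, 0.868, 0.0, -0.0]
ft_force: [-0.6, -0.2, -1.2]
grip_width: 0.375
grasp_force: 0.0
[0.52431043 0.0144748  0.043126  ] [-0.62547428 -0.16519196 -1.21629264]
```

There's no contact at TCP z = 0.043, which confirms the tips are higher than quoted. Going on down.

```bash
python3 -m crank '[[0,0,0.01,0],[0,0,0.018,0],[0,0,0.018,0]]'
python3 -m crank '[[0,0,0.006,0],[0,0,0.012,0],[0,0,0.012,0]]'
python3 - <<'E'
from m import *
c=cam('wrist'); s=cam('side'); o=readout.get_obs(); print(o['position'],o['ft_force'])
a=c['color'][150:350,160:350,::-1]; b=s['color'][150:200,195:255,::-1]
cv2.imwrite('pics/w7.png',np.hstack([cv2.resize(a,(320,337)),cv2.resize(b,(405,337),interpolation=2)]))
E
```

```text
clock: 6.35
position: [0.524, 0.0145, 0.0355]
ee_rot: [-0.497, 0.868, 0.0, -0.001]
ft_force: [-0.8, -0.1, -0.9]
grip_width: 0.37
grasp_force: 0.0
clock: 6.6
position: [0.5242, 0.0145, 0.031]
ee_rot: [-0.497, 0.868, 0.0, -0.0]
ft_force: [-0.2, -0.6, -0.7]
grip_width: 0.378
grasp_force: 0.0
[0.5244554  0.01444392 0.03140524] [-0.05440064 -0.19181855 -0.2676679 ]
```

View pics/w7.png

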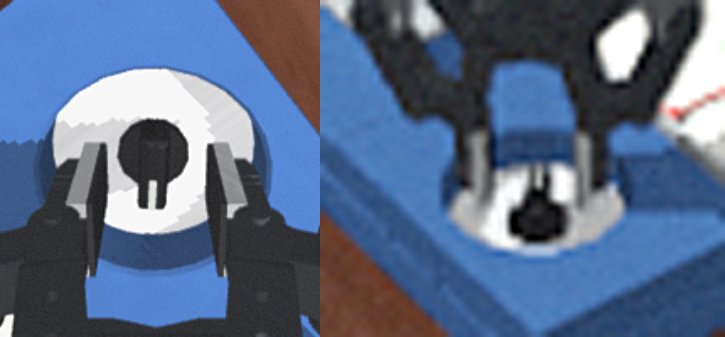

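Both pads are now down in the well beside the bar, with side-view tips at row ~180, z ≈ 0.043. The bar is centred between them at crop column 152. Closing.

```bash
python3 -m crank '[[0,0,0,0],[0,0,0,0],[0,0,0,0],[0,0,0,0],[0,0,0,0]]' -1 25
python3 - <<'E'
from h import *
o=readout.get_obs(); print(o['grip_width'],o['grasp_force'],o['ft_force'],o['torque'],o['joint_pos'].round(2))
x=R.from_quat(o['ee_rot']).as_matrix()[:,0]; a=np.arctan2(x[1],x[0])+np.pi; print('bar ang',a,'to turn frac',np.degrees(a-.146)/60)
E
```

```text
clock: 7.12
position: [0.5253, 0.0141, 0.0318]
ee_rot: [-0.497, 0.868, -0.0, 0.001]
ft_force: [5.0, -2.9, -2.2]
grip_width: 0.097
grasp_force: 25.7
0.09668069703730196 25.708825886249542 [ 5.01964264 -2.93578713 -2.16638149] [-0.43890775 -1.13040532 -0.02860689] [-0.34  0.3   0.25  1.93 -0.09  0.92  2.57]
bar ang 1.0407220298039652 to turn frac 0.8543966024190911
```

Gripped at about 8–10 mm with 25 N on the pads. Turning clockwise.

```bash
python3 -m crank '[[0,-0.0025,0,0.1],[0,-0.0025,0,0.2],[0,-0.0025,0,0.3],[0,-0.0025,0,0.4],[0,-0.0025,0,0.5]]'
python3 -m crank '[[0,0,0,0.1],[0,0,0,0.2],[0,0,0,0.3],[0,0,0,0.355],[0,0,0,0.355]]'
python3 - <<'E'
from m import *
o=readout.get_obs(); print(o['grip_width'],o['grasp_force'],o['ft_force'],o['torque'])
x=R.from_quat(o['ee_rot']).as_matrix()[:,0]; a=np.arctan2(x[1],x[0])+np.pi; print('bar ang',a)
for n in('side','scene','wrist'):
    c=cam(n); hsv=cv2.cvtColor(c['color'],cv2.COLOR_RGB2HSV); H,S,V=[hsv[...,i].astype(int) for i in range(3)]
    u=proj(c,[.637,.032,.055]); r=40 if n=='wrist' else 14; b=[int(v) for v in (*np.maximum(u-r,0),*np.maximum(u+r,1))]
    g=box((H>50)&(H<88)&(S>100)&(V>50),*b); print(n,u.round(1),g.sum())
    if g.sum()>2:
        G=ray(c,*cen(g),.053)[:2]; pv=np.array([.589,.0245]); d=G-pv; print(G,'ang rel',np.arctan2(d[1],d[0])-.146,np.hypot(*d))
    k=box(((H<8)|(H>172))&(S>110)&(V>90),*b)
    if k.sum(): y,x=np.nonzero(k); i=x.argmax(); print('red tip',ray(c,float(x[i]),float(y[i]),.056)[:2],len(x), 'dist max', max(((ray(c,float(X),float(Y),.056)[:2]-[.589,.0245])@[.989,.146]) for X,Y in zip(x,y)))
E
```

```text
clock: 7.53
position: [0.5248, 0.0147, 0.0317]
ee_rot: [-0.254, 0.967, 0.001, -0.0]
ft_force: [-2.4, 2.5, 4.6]
grip_width: 0.105
grasp_force: 26.5
clock: 7.95
position: [0.5246, 0.0154, 0.0317]
ee_rot: [-0.071, 0.997, 0.001, -0.001]
ft_force: [-3.5, 2.8, 5.7]
grip_width: 0.101
grasp_force: 26.6
0.10091267074655598 26.614727675914764 [-3.51531846  2.79331492  5.68877671] [ 0.70222178  0.73628254 -0.0223904 ]
bar ang 0.1428347428175325
side [259.2 160.1] 6
[0.65495853 0.03184797] ang rel -0.03505463066748682 0.06636656275488989
red tip [0.69327539 0.057543  ] 5 dist max 0.10795263857542135
scene [250.4 171. ] 0
red tip [0.69655957 0.04468574] 4 dist max 0.10943638832741247
wrist [252.7 408.9] 0
```

```bash
python3 -m crank '[[0,0,0,0],[0,0,0,0],[0,0,0,0]]' -0.4 >/dev/null
python3 -m crank '[[0,0,-0.03,0],[0,0,-0.1,0],[0,0,-0.2,0],[0,0,-0.3,0],[0,0,-0.4,0]]' >/dev/null
python3 -m crank '[[-0.12,0,-0.1,0],[-0.24,0,-0.1,0],[-0.3,0,-0.1,0],[-0.3,0,-0.1,0],[-0.3,0,-0.1,0]]'
cat > z.py <<'E'
from m import *
o=readout.get_obs(); c=cam('wrist'); hsv=cv2.cvtColor(c['color'],cv2.COLOR_RGB2HSV); H,S,V=[hsv[...,i].astype(int) for i in range(3)]
u=proj(c,[.637,.032,.055]); b=[int(v) for v in (*np.maximum(u-60,0),*np.maximum(u+60,1))]
print(o['position'],o['clock'],'win',u)
red=box(((H<8)|(H>172))&(S>110)&(V>90),*b); g=box((H>50)&(H<88)&(S>100)&(V>50),*b)
f=lambda m,z: np.array([ray(c,float(x),float(y),z)[:2] for y,x in zip(*np.nonzero(m))],np.float32)
r=f(red,.056); G=f(g,.053); l=cv2.fitLine(r,2,0,.01,.01).ravel(); l2=l[:2]*np.sign(l[0]); s=(r-l[2:])@l2
nrm=np.array([-l2[1],l2[0]]); tip=l[2:]+l2*s.max()
q=(G-l[2:])@nrm; t=(G-l[2:])@l2
print('red',len(r),'ang',np.arctan2(l2[1],l2[0]),'tip',tip,'len',np.ptp(s)); print('green',len(G),'perp mean mm',q.mean()*1e3,'range',q.min()*1e3,q.max()*1e3,'along rel tip',(t-s.max()).mean()*1e3,np.ptp(t)*1e3)
cv2.imwrite('pics/z%d.png'%int(o['clock']*100),c['color'][:,:,::-1])
np.save('g.npy',0)
for m,ch in((red,'R'),(g,'G')): pass
y,x=np.nonzero(red|g)
for yy in range(y.min(),y.max()+1): print(''.join('G' if g[yy,xx] else 'R' if red[yy,xx] else '.' for xx in range(x.min(),x.max()+1)))
E
python3 z.py
```

```text
clock: 9.18
position: [0.6454, 0.0318, 0.2307]
ee_rot: [-0.073, 0.997, -0.001, -0.001]
ft_force: [-0.1, 0.3, -0.5]
grip_width: 0.297
grasp_force: 0.0
[0.64543757 0.03181435 0.23069376] 9.1833 win [253.97564694 161.768106  ]
red 159 ang 0.35414168 tip [0.71464074 0.06646328] len 0.13433799
green 66 perp mean mm -9.125168 range -13.32321 -3.9212499 along rel tip -70.73593 18.135227
........................................................RRR..........................................................
.......................................................RRRRRRR.......................................................
.......................................................RRRRRRR.......................................................
.......................................................RRRRRRR.......................................................
.......................................................RRRRRRR.......................................................
........................................................RRRRR........................................................
.........
[... 10736 characters left out ...]
.......................................................................................R......................
....................R........................................................................R..R.....R.R............
..................R..................................................................................................
.......................................................................R.......R..................................R.R
...............................................................................R.....................................
R......................................................................R......R......RR..............................
```

Zeroed: the needle tip ends in the middle of the green block. On to the green soap.

```bash
python3 -m crank '[[0.09,-0.31,-0.05,0],[0.09,-0.31,-0.05,0],[0.09,-0.31,-0.05,0],[0.09,-0.31,-0.05,0]]' 1 > /dev/null
python3 -m crank '[[0.09,-0.31,0,0],[0.09,-0.31,0,0],[0.09,-0.31,0,0],[0.09,-0.31,0,0],[0.09,-0.31,0,0]]' >/dev/null
python3 -m crank '[[0,0,0,0],[0,0,0,0]]'
cat > soap.py <<'E'
import sys
from m import *
zt=float(sys.argv[1]); p0=[float(v) for v in sys.argv[2:4]]
o=readout.get_obs(); c=cam('wrist','soap%d'%int(o['clock']*100)); lab=cv2.cvtColor(c['color'],cv2.COLOR_RGB2LAB).astype(int); V=c['color'].max(2)
u=proj(c,[*p0,zt]); r=85 if len(sys.argv)<5 else int(sys.argv[4]); b=[int(v) for v in (*np.maximum(u-r,0),*np.maximum(u+r,1))]
g=box((lab[...,1]<123)&(V>60),*b); g=cv2.morphologyEx(g,cv2.MORPH_OPEN,np.ones((2,2)))
ks=sorted(cv2.findContours(g,0,1)[0],key=cv2.contourArea)[::-1][:4]; print('px',u,[(cv2.contourArea(k),np.round(cv2.minAreaRect(k)[0])) for k in ks])
full=box((lab[...,0]>110)|(g>0),*b); full=cv2.morphologyEx(full,cv2.MORPH_OPEN,np.ones((3,3)))
n,L,st,ce=cv2.connectedComponentsWithStats(full); gi=np.bincount(L[g>0],minlength=n); gi[0]=0; m=(L==gi.argmax()).astype(np.uint8)
k=max(cv2.findContours(m,0,1)[0],key=cv2.contourArea)
w=np.array([ray(c,*map(float,q[0]),zt)[:2] for q in k],np.float32)*1000; print('full px',cv2.boundingRect(k)); (ctr,sz,a)=cv2.minAreaRect(w); P=cv2.boxPoints(((ctr),sz,a)); print('rect',ctr,sz,a)
e=P[1]-P[0] if np.hypot(*(P[1]-P[0]))>np.hypot(*(P[2]-P[1])) else P[2]-P[1]; la=np.degrees(np.arctan2(e[1],e[0]))
M=R.from_quat(o['ee_rot']).as_matrix(); ta=np.degrees(np.arctan2(M[1,0],M[0,0])); yaw=(ta-la+90)%180-90
print('long axis deg',la,'tool x deg',ta,'yaw frac (cw+)',yaw/60,'j7',o['joint_pos'][6]); print('shift frac',totool([ctr[0]/1e3,ctr[1]/1e3,.1])/.4,o['position'])
for i in range(0,full.shape[0],4):
    s=''.join('G' if g[i,j] else 'W' if m[i,j] else '.' for j in range(b[0],min(b[2],512),3))
    if s.strip('.'): print(s)
E
python3 soap.py .025 .61 -.225
```

```text
clock: 10.15
position: [0.6088, -0.2228, 0.2519]
ee_rot: [-0.074, 0.997, 0.001, 0.0]
ft_force: [-0.0, 0.7, -0.6]
grip_width: 1.0
grasp_force: 0.0
px [250.6122313 160.0899086] [(262.0, array([235., 164.])), (133.5, array([277., 164.])), (16.0, array([279., 146.])), (8.5, array([272., 146.]))]
full px (226, 141, 58, 41)
rect (610.5111083984375, -219.48939514160156) (52.2983283996582, 76.1971435546875) 13.843606948852539
long axis deg -76.15635 tool x deg -171.56397302059963 yaw frac (cw+) 1.4098729360254878 j7 2.1419154626343704
shift frac [-0.00450279  0.00666587  0.37949346] [ 0.6088368  -0.22277349  0.25192382]
.........................WWWWWWWWWWWGGW..................
.....................GGGWWWWWWWWWWWWWGG..................
.....................GGWWWWWWWWWWWWWWGW..................
.....................GWGGGWWWWWWWWWWWWGG.................
.....................GWGWWWWWWWWWWWWWGWG.................
.....................WGGWGWWWWWWWWWWGGGG.................
.....................WGGWWWWWWWWWWWWGWGG.................
.....................WWGGGW.W.WWWWWWWWGG.................
......................GWGGWWWWWWWWWWGWGG.................
......................GGGGWWW............................
```

The soap measures 52 × 76 mm at (0.6105, -0.2195), long axis at -76°. Turning and lowering.

```bash
python3 -m crank '[[-0.004,0.007,0.15,0.6],[-0.004,0.007,0.15,0.6],[-0.004,0.007,0.15,0.6],[-0.004,0.007,0.15,0.6],[-0.004,0.007,0.15,0.6]]' >/dev/null
python3 -m crank '[[0,0,0,0.6],[0,0,0,0.6],[0,0,0,0.6],[0,0,0,0.6],[0,0,0,0.6]]' > /dev/null
python3 -m crank '[[0,0,0.1,0.21],[0,0,0.1,0.21],[0,0,0.1,0.21],[0,0,0.1,0.21]]'
python3 soap.py .025 .6105 -.2195; python3 - <<'E'
from h import *
print(readout.get_obs()['joint_pos'].round(2), totool([.6105,-.2195,.02])/.4)
E
```

```text
clock: 11.37
position: [0.6105, -0.2202, 0.1518]
ee_rot: [0.613, 0.79, 0.0, -0.0]
ft_force: [-0.1, 0.3, 0.7]
grip_width: 0.996
grasp_force: 0.0
px [253.3586503  178.19625594] [(940.0, array([256., 150.])), (692.5, array([255., 205.]))]
full px (229, 138, 53, 76)
rect (611.3152465820312, -217.94345092773438) (52.69022750854492, 79.71055603027344) 13.699524879455566
long axis deg -76.30051 tool x deg 104.41176945517311 yaw frac (cw+) 0.011871267449499593 j7 0.7980690256296261
shift frac [0.00634663 0.00303065 0.13100136] [ 0.61050848 -0.22019153  0.15179128]
.....................WWWWWWWGGGWGWWWWW...................
.....................WGGGGGGGGGGGGGGGG...................
.....................GGGGGGGGGGGGGGGGG...................
.....................GGGGGGGGGGGGGGGGG...................
.....................GGGGGGGGGGGGGGGGG...................
.....................WGGGGGGGGGGGGGGGG...................
.....................WWWWWWWWWWWWWWWWW...................
.....................WWWWWWWWWWWWWWWWW...................
.....................WWWWWWWWWWW.WWWWW...................
.....................WWWWWWWWWWWWWWWWW...................
.....................WWWWWWWWWWWWWWWWW...................
.....................WWWWWWWWWWWWWWWWW...................
.....................WWWWWWWWWWWWWWWWW...................
.....................WWWWWWWWWWWWWWWWW...................
.....................WWWWWWWWWWWWWWWW....................
.....................GGGGGGGGGGGGGGGGG...................
.....................WGGGGGGGGGGGGGGGG...................
.....................WGGGGGGGGGGGGGGG....................
......................GGGGGGGGGGGGGGG....................
[-0.29  0.52  0.79  1.51 -0.38  1.27  0.8 ] [ 3.15599922e-03 -1.32514474e-04  3.30999134e-01]
```

```bash
python3 -m crank '[[0.004,0.002,0.1,0.01],[0.004,0.002,0.2,0.01],[0.004,0.002,0.27,0.01],[0.004,0.002,0.31,0.01],[0.004,0.002,0.31,0.01]]'
python3 -m crank '[[0,0,0.01,0],[0,0,0.02,0],[0,0,0.03,0],[0,0,0.03,0]]'
python3 -m crank '[[0,0,0.01,0],[0,0,0.02,0],[0,0,0.02,0]]'
python3 - <<'E'
from h import *
# pad tip heights from the wrist picture: where do the pads start (dark/grey columns at known 85 mm spacing)
c=cam('wrist'); o=readout.get_obs(); M=R.from_quat(o['ee_rot']).as_matrix(); p=o['position']
for z in(-.03,-.02,-.01,0,.01): print(z,[proj(c,p+M@np.array([.011,s*.0425,z])).round().tolist() for s in(-1,1)])
g=cv2.cvtColor(c['color'],cv2.COLOR_RGB2GRAY)
for v in range(190,262,4): print(v,g[v,140:230:4],g[v,280:370:4])
E
```

```text
clock: 11.83
position: [0.609, -0.2184, 0.0247]
ee_rot: [0.618, 0.787, -0.001, -0.002]
ft_force: [-0.9, 0.3, 0.7]
grip_width: 1.0
grasp_force: 0.0
clock: 12.17
position: [0.6109, -0.2196, 0.016]
ee_rot: [0.619, 0.786, 0.0, 0.0]
ft_force: [-0.7, 0.4, 0.1]
grip_width: 1.004
grasp_force: 0.0
clock: 12.42
position: [0.6102, -0.2194, 0.0068]
ee_rot: [0.619, 0.786, -0.0, -0.0]
ft_force: [-0.6, -0.6, 0.1]
grip_width: 1.003
grasp_force: 0.0
-0.03 [[168.0, 242.0], [339.0, 243.0]]
-0.02 [[173.0, 233.0], [333.0, 234.0]]
-0.01 [[178.0, 225.0], [329.0, 226.0]]
0 [[182.0, 218.0], [325.0, 219.0]]
0.01 [[186.0, 212.0], [321.0, 212.0]]
190 [124 123 126 134 135 128 127 131 131 132 133 133 121 124 128 119 128 184
 223 224 226 226 226] [227 229 226 222 225 226 216  84  97  88  87  91  94 100  89  91 101  97
  95  88  98  90  95]
194 [120 121 129 134 134 125 124 137 136 132 135 128 120 136 127 116 129 195
 239 228 224 227 228] [228 226 227 226 228 225 215  89  94  92  89  94 103  96  90  94 101  95
  90  89  99  86  91]
198 [118 122 135 133 135 133 135 136 135 139 133 122 126 134 130 108 136 168
 247 233
[... 2318 characters left out ...]
2
 248 247 247 247 247] [247 247 247 247 247 247 137  94  98  94 137 140 134 124 117  77 143 151
 152  93  92  87  89]
250 [137 135 175 241 242 100  58 122 132 123 136 125 120 127 116 116 133 137
 248 247 247 247 247] [247 247 247 247 247 247 109  90 101  96 143 145 132 124 134  56  54 199
 195 190  83  88  82]
254 [138 127 243 240 254  74  61  88 124 135 134 120 126 123 115 121 127 133
 251 247 247 247 247] [247 248 247 247 247 248  93 102 104  92 141 139 124 124 144  60  61  94
 194 195  96  89  94]
258 [ 86 247 240 244  74  60  57  64 116 137 135 123 134 128 121 126 133 132
 246 247 247 247 247] [241 192 248 247 247 248  83  97  95  94 144 137 115 130 124  58  60  64
 198 196 195  66  88]
```

The open pads start at row ~244, so their tips are about 30 mm behind the reported TCP. I'll go lower, watching the force.

```bash
python3 -m crank '[[0,0,0.01,0],[0,0,0.02,0],[0,0,0.02,0]]' | grep -E 'pos|ft'
python3 -m crank '[[0,0,0.01,0],[0,0,0.023,0],[0,0,0.023,0],[0,0,0.023,0]]' | grep -E 'pos|ft'
```

```text
position: [0.61, -0.2194, -0.0015]
ft_force: [-0.8, 0.0, -0.3]
position: [0.6101, -0.2196, -0.0102]
ft_force: [0.3, -0.7, 0.6]
```

```bash
python3 -m crank '[[0,0,0,0],[0,0,0,0],[0,0,0,0],[0,0,0,0],[0,0,0,0]]' -1 25
python3 -m crank '[[0,0,0,0],[0,0,-0.02,0],[0,0,-0.04,0],[0,0,-0.06,0],[0,0,-0.08,0]]'
```

```text
clock: 13.47
position: [0.6107, -0.2198, -0.0094]
ee_rot: [0.619, 0.785, 0.0, 0.0]
ft_force: [0.4, 0.0, 2.2]
grip_width: 0.607
grasp_force: 27.1
clock: 13.88
position: [0.6105, -0.2198, 0.0233]
ee_rot: [0.619, 0.785, 0.0, 0.0]
ft_force: [-0.2, 0.2, -1.8]
grip_width: 0.608
grasp_force: 26.7
```

The grip holds at 52 mm with the soap lifted. I'll raise it and carry it to the pan.

```bash
python3 -m crank '[[0,0,-0.08,0],[0,0,-0.16,0],[0,0,-0.24,0],[0,0,-0.32,0],[0,0,-0.37,0]]' >/dev/null
python3 -m crank '[[0.05,0.006,0,0],[0.14,0.016,0,0],[0.23,0.026,0,0],[0.32,0.036,0,0],[0.41,0.046,0,0]]' >/dev/null
python3 -m crank '[[0.09,0.01,0,0],[0.18,0.02,0,0],[0.27,0.03,0,0],[0.36,0.04,0,0.04],[0.44,0.05,0,0.08]]' >/dev/null
python3 -m crank '[[0.06,0.008,0,0],[0.11,0.013,0,0],[0.14,0.016,0,0],[0.14,0.016,0,0],[0.14,0.016,0,0]]'
python3 - <<'E'
from m import *
o=readout.get_obs(); print(totool([.5615,.177,.0625])/.4,o['joint_pos'].round(2))
c=cam('wrist','carry'); print('pan corners px',[proj(c,[.5615+a*.0989*.75-b*.0101,.177+a*.011+b*.0693,.072]).round().tolist() for a in(1,-1) for b in(1,-1)])
E
```

```text
clock: 15.55
position: [0.5661, 0.1755, 0.1706]
ee_rot: [0.651, 0.759, -0.0, 0.0]
ft_force: [0.8, -0.6, -1.2]
grip_width: 0.607
grasp_force: 27.2
[ 0.00548753 -0.01091339  0.27012957] [-0.97  0.34  0.74  1.64 -0.24  1.25 -0.03]
pan corners px [[336.0, 107.0], [323.0, 252.0], [161.0, 106.0], [174.0, 251.0]]
```

```bash
python3 -m crank '[[0.005,-0.011,0.06,0],[0.005,-0.011,0.13,0],[0.005,-0.011,0.19,0],[0.005,-0.011,0.225,0],[0.005,-0.011,0.235,0]]' | grep -E 'pos|ft|grip'
python3 -m crank '[[0,0,0,0],[0,0,0.005,0],[0,0,0.01,0],[0,0,0.015,0],[0,0,0.02,0]]'| grep -E 'pos|ft|grip'
python3 -m crank '[[0,0,0.004,0],[0,0,0.008,0],[0,0,0.012,0],[0,0,0.016,0],[0,0,0.016,0]]'| grep -E 'pos|ft|grip'
python3 -c "
from h import *
print(readout.get_obs()['position'],np.mean([ (cam('side'),readout.get_obs()['ft_force'])[1] for _ in range(5)],0), totool([.5615,.177,.0585])/.4)"
```

```text
position: [0.5603, 0.1749, 0.0741]
ft_force: [-0.0, -0.7, -0.9]
grip_width: 0.61
position: [0.5618, 0.1776, 0.0689]
ft_force: [-0.3, 0.7, -1.7]
grip_width: 0.614
position: [0.5613, 0.1775, 0.0616]
ft_force: [0.4, -0.9, -1.0]
grip_width: 0.61
[0.56126182 0.17753432 0.06158195] [-0.2077227  -0.10451487 -1.32808752] [-0.0011814  -0.00011234  0.00872982]
```

```bash
python3 -m crank '[[0,0,0.0025,0],[0,0,0.005,0],[0,0,0.0075,0],[0,0,0.0085,0],[0,0,0.0085,0]]'| grep -E 'pos|ft|grip'
python3 -c "
from h import *
print(readout.get_obs()['position'],np.mean([ (cam('side'),readout.get_obs()['ft_force'])[1] for _ in range(8)],0))"
```

```text
position: [0.5615, 0.1775, 0.0585]
ft_force: [1.2, 0.7, -0.1]
grip_width: 0.608
[0.56154497 0.17750815 0.05851257] [ 0.43612743 -0.0766348  -0.24382009]
```

The wrist force is close to zero, so the pan carries the soap. I'll release and retreat upward.

```bash
python3 -m crank '[[0,0,0,0],[0,0,0,0],[0,0,0,0],[0,0,0,0],[0,0,0,0]]' 1 | grep -E 'pos|ft|grip'
python3 -m crank '[[0,0,-0.02,0],[0,0,-0.06,0],[0,0,-0.14,0],[0,0,-0.23,0],[0,0,-0.32,0]]' | grep -E 'pos|ft|grip'
python3 -m crank '[[-0.05,0,-0.08,0],[-0.1,0,-0.16,0],[-0.12,0,-0.2,0],[-0.12,0,-0.2,0],[-0.12,0,-0.2,0]]' | grep -E 'pos|ft|grip'
python3 -m crank '[[0,0,0,0],[0,0,0,0]]' >/dev/null
python3 soap.py .093 .5615 .177 100
python3 - <<'E'
from m import *
c=cam('wrist'); hsv=cv2.cvtColor(c['color'],cv2.COLOR_RGB2HSV); H,S,V=[hsv[...,i].astype(int) for i in range(3)]
for n in('wrist','side'):
    c=cam(n); hsv=cv2.cvtColor(c['color'],cv2.COLOR_RGB2HSV); H,S,V=[hsv[...,i].astype(int) for i in range(3)]
    u=proj(c,[.62,.028,.055]); r=45 if n=='wrist' else 18; print(n,u); b=[int(v) for v in (*np.clip(u-r,0,511),*np.clip(u+r,1,512))]
    red=box(((H<8)|(H>172))&(S>110)&(V>90),*b); g=box((H>50)&(H<88)&(S>100)&(V>50),*b); y,x=np.nonzero(red|g)
    for yy in range(b[1],min(b[3],384),2): print(''.join('G' if g[yy,xx] else 'R' if red[yy,xx] else '.' for xx in range(b[0],b[2])))
    G=ray(c,*cen(g),.053)[:2]-[.589,.0245] if g.any() else 0; print('green rel ang',np.arctan2(G[1],G[0])-.146 if g.any() else None)
E
```

```text
position: [0.5614, 0.1775, 0.0585]
ft_force: [-0.5, -0.3, -0.5]
grip_width: 0.999
position: [0.561, 0.177, 0.1884]
ft_force: [0.0, 1.4, 0.6]
grip_width: 1.0
position: [0.5691, 0.1296, 0.2677]
ft_force: [-0.5, 0.1, -1.3]
grip_width: 0.997
px [254.11368232 127.96324444] [(766.0, array([254., 101.])), (632.0, array([254., 154.]))]
full px (164, 61, 158, 121)
rect (548.1954956054688, 178.23129272460938) (166.3921661376953, 131.3421173095703) 8.536493301391602
long axis deg 8.536493 tool x deg 98.80010670889615 yaw frac (cw+) -1.4956064432082574 j7 0.003393143774503396
shift frac [ 0.12485773 -0.03005288  0.4134142 ] [0.5679531  0.13090449 0.26533091]
....WWWWWWWWWWWWWWWWWWWWWWWWWWWWWWWWWWWWWWWWWWWWWWWWWWWW...........
....WWWWWWWWWWWWWWWWWWWWWWWWWWWWWWWWWWWWWWWWWWWWWWWWWWWW...........
....WWWWWWWWWWWWWWWWWWWWWWWWWWWWWWWWWWWWWWWWWWWWWWWWWWWW...........
....WWWWWWWWWWWWWWWWWWWWWWWWWWWWWWWWWWWWWWWWWWWWWWWWWWWW...........
....WWWWWWWWWWWWWWWWWWWWWWWWWWWWWWWWWWWWWWWWWWWWWWWWWWWW...........
....WWWWWWWWWWWWWWWWWWWWWWWWWWWWWWWWWWWWWWWWWWWWWWWWWWWW...........
....WWWWWWWWWWWWWWWWWWWWWWWWWWWWWWWWW
[... 5794 characters left out ...]
...................................
................................R...
....................................
....................................
....................................
....................................
....................................
.............................GG.....
..........................GG........
....................................
....................................
...........R......R.................
....................................
....................................
....................................
....................................
....................................
....................................
green rel ang -0.030163259204944573
```

The soap lies flat and centred on the pan, the needle has swung clockwise, and the green block is still at zero. Handing in.

```bash
python3 -c "
from workcell import manip; print(manip.hand_in())"
```

```text
the job is handed in; nothing more can be done
None
```

I zeroed the scale, set the green soap flat on the middle of the pan with the knob still at its zero setting, did not touch the other two soaps, and handed the job in at about 19 s on the robot's clock, with no verdict shown.

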